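# Seat the canister and screw its lid snug

## Robot

A 6-joint arm with a two-finger parallel gripper is mounted at the origin on a cart in front of the work surface, level with it; the furniture and walls round the work are solid. World frame = base frame: x ahead of the robot, y to its left, z up, the work surface at z = 0. Lengths are in m, angles in degrees, forces in N, time in s.
With the tool pointing down it reaches from about 0.3 to 0.75 m from the base axis. Payload 8.5 kg.
Tool frame: the origin (TCP) lies midway between the tips of the shut fingers; the grasp point (between the pads) lies 19 mm behind it (env.hold_point_z is the distance from the TCP to the grasp point, in m); z points along the fingers, y is the line along which they close (so a half turn about z gives the same grasp; the last joint's range is limited). The gripper opens to 85 mm and grips with 20 to 120 N. Pads are 22 mm wide; open, the fingers measure 114 mm over their backs; the gripper's body (76 mm by 85 mm) begins 54 mm behind the grasp point. The pads swing forward as they close: fully open they stand 13 mm farther back than shut.
Start: joints at [59.685, 21.807, 74.336, -0, 83.858, -12.336], TCP at [0.17, 0.523, 0.231] pointing down, gripper open.
Joint ranges: [-178.18, 178.18], [-50.72, 133.34], [12.68, 142.11], [-81.47, 261.47], [9.98, 163.14], [-165.26, 165.26]. Speed limits (degrees/s): [136.94, 136.94, 180, 180, 180, 180].

## Interface

Orientations are given as a 3x3 rotation matrix whose columns are the frame's x, y, z axes.
In Python, from rig import observe, get_image, camera_info, env gives the robot as it stands.
- The arm moves only by the tool drive_tool, never from a script. Its arguments are lists of equal length, an entry for each row: "offset": the shift along the tool's x, y, z in units of 40 mm (1.0 is 40 mm), a list of three; "turn": the turn, a rotation vector about the tool's x, y, z in units of 6 degrees (1.0 is 6 degrees), a list of three; "hand": the opening, from 0 (shut) to 1 (fully open). A call has exactly 10 rows; each row shifts and turns the commanded pose from where the row before left it, along the tool's axes as they then stand; what a row does not reach is not made up. A row lasts 1/8 s, in which the tool goes at most 62.5 mm and 10.7 degrees, less where a joint would pass 70% of its speed; a pose out of reach is approached as far as the arm can. A call is refused whole if a number of a shift passes 1 or a number of a turn 1, either way. A call with a gripper value outside its range is refused whole. The fingers move at their own pace and stop on an object; "newtons" is the grip in N (left out, the last holds). Time passes only in rows, so rows that do not move let the fingers close, or fill a call up. It gives the time, the measured TCP pose, the force, the opening and the grip force at its end, in the units of the state.
- observe(): the state, without advancing time (a new reading comes with each control period).
- get_image(name): name is "scene" or "top" or "wrist"; returns the picture (480x640x3 uint8, blue, green, red); there is no depth.
- camera_info(name): a dict with "fx", "fy", "cx", "cy" (pixels), "world_to_cam" (4x4, takes a point from world to camera coordinates). Camera axes: x right, y down, z forward; pixel columns grow to the right and rows downward; lengths in m; the calibration is good to about 2 mm. A picture is of the moment at which its call begins: read the wrist's pose just before it. camera_info takes no time and is no camera call; for the wrist camera it gives the pose at the moment of the call.
- env.close_job(): hands the job in; it is judged then, once.
The state is a dict: "time_s": time; "q": joint angles; "qvel": joint speeds; "joint_efforts": joint torques, N m; "position": TCP position; "tool_rot": TCP orientation; "ft_force": force on the tool from outside, world axes, zero at the start; "wrist_torque": the same for the moment, N m; "grip_width": finger opening in m; "gripper_force": force on a finger pad.
Only numpy, scipy, OpenCV 4.12 (cv2) and the standard library are available. Lean on these libraries where they do the work, as an engineer would, in place of code of your own. Each camera call takes 0.05 s, during which the arm holds its last target. There are 200 camera calls.

## Task

The lid of the square steel canister is only loosely on. Stand the canister upright in the square well of the wooden block, fully down on the well's floor, then screw its lid down clockwise until it is snug on its rubber seal, but do not overtighten it. Leave the canister standing in the block with the lid tight, never tip it, and do not disturb the tin, the salt cellar or the lemon.

Things in the scene. Friction and masses are not known exactly. Their poses are not given: they have to be found in the camera images.
- jar_mid (a point): Centre of the plain square part of the brushed-steel canister: 56 x 56 mm, 70 mm high with 4 mm rounded edges, so this point is 35 mm above its underside; z up, x and y square to its flat sides. 0.35 to 0.55 kg with the lid. On top stand a round neck and the screw lid, to 106 mm above the underside when closed: it is best lifted by the lid, which turns stiffly enough for that.
- lid_mid (a point): Centre of the canister's round black ribbed screw lid: 55 mm diameter, 30 mm high, this point half-way up, on the axis; its axes do not turn with the lid. Closed, it is 56 mm above jar_mid and its lower edge 6 mm above the square part, whose corners catch fingertips that reach lower. It closes clockwise seen from above, sinking 0.9 mm per rad, and starts 1.5 to 3.1 rad short of its seal. It cannot come off.
- well_floor (a point): Centre of the floor of the square well in the fixed wooden block: the block is 104 x 104 x 30 mm, the well 60 x 60 mm and 20 mm deep with a 3 mm chamfer at its mouth; this point is 20 mm below the block's top face and 10 mm above the worktop. z up, x and y square to the well's sides.
- tin: Bystander: small round tea tin, 58 mm diameter, 72 mm high; origin at the centre of its underside.
- salt: Bystander: round turned-wood salt cellar with a knobbed lid, 89 mm diameter, 81 mm high; origin at the centre of its underside.
- lemon: Bystander: a lemon, 71 x 53 x 51 mm; origin at the centre of its underside.
- rubber_seal (a point): Rubber seal hidden inside the lid. Its x axis lies along jar_mid's x while the lid is loose; the lid then turns with 0.06 N m. When the lid meets the seal the torque rises at once to 0.30 N m, then by 4 N m per rad that the seal is wound (its x turning away from jar_mid's). Snug is 0.50 to 0.94 N m (aim at 0.65); more is overtight. Let go, it stays wound, easing back to 0.075 rad if beyond.
There are look-alikes about, which are no part of the job. Leave any blue look-alike of the part that bears jar_mid alone.

How it is judged:
By the outcome, as a careful person would: the job done as asked, in the order asked, and still so for the second after the job is handed in, with the robot touching nothing.
It also fails if it takes over 70 s, if anything falls off the work surface, if the arm or the gripper's body presses on something with over 40 N, if the wrist force passes 120 N, or if a joint passes its speed limit or range.

## Working session

There is one attempt and no reset: what is moved stays moved. The work goes in short steps, Python scripts to look and compute and a tool call to move; the robot and the scene stay as the last step left them, time stands still between calls to the robot, and variables do not carry over. Pictures are saved under pics/ and viewed, at most 10 in all, crops included, and the job is handed in when it is done.

Besides the shell and the picture viewer there is one more tool, called after "Call:" as a command line: name --argument value ..., lists and objects as JSON in quotes. drive_tool: Moves the arm, as the interface text tells. Its arguments: {"type":"object","properties":{"offset":{"type":"array"},"turn":{"type":"array"},"hand":{"type":"array"},"newtons":{"type":"number"}},"required":["offset","turn","hand"]}

```bash
ls; mkdir -p pics
python3 - <<'E'
from rig import observe,get_image,camera_info,env
import cv2,numpy as np
s=observe();print(s['time_s'],s['position'],np.round(s['tool_rot'],3).tolist(),s['grip_width'])
a=get_image('scene');b=get_image('top')
cv2.imwrite('pics/scene.png',a);cv2.imwrite('pics/top.png',b)
for n in('scene','top'):
  c=camera_info(n);print(n,c['fx'],c['cx'],c['cy'],np.round(c['world_to_cam'],3).tolist())
E
```

```text
pics
0.0 [0.16960886 0.52289021 0.23069859] [[-0.951, 0.309, -0.001], [0.309, 0.951, -0.001], [0.0, -0.001, -1.0]] 0.08547438903442992
scene 609.8937188934742 328.87127865504453 245.97613065542802 [[-0.663, -0.749, -0.008, 0.38], [-0.527, 0.474, -0.706, 0.383], [0.532, -0.463, -0.709, 1.606], [0.0, 0.0, 0.0, 1.0]]
top 451.38749194028816 317.31480867854503 233.5191440754544 [[0.006, -1.0, 0.002, -0.004], [-0.985, -0.007, -0.171, 0.565], [0.171, -0.001, -0.985, 1.39], [0.0, 0.0, 0.0, 1.0]]
```

View pics/scene.png

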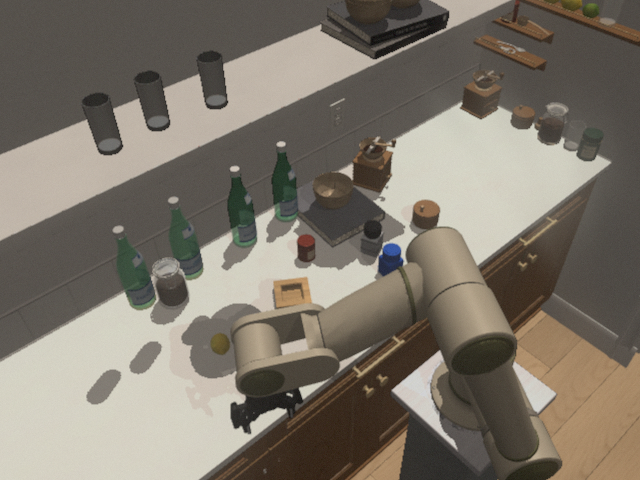

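View pics/top.png

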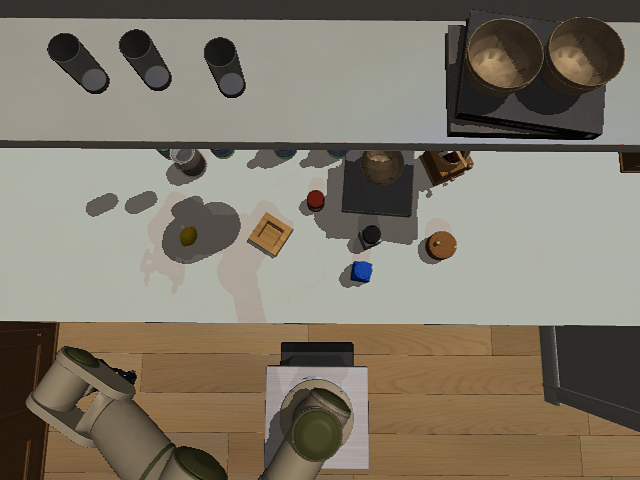

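The top view shows the block at about (271,234), the steel canister with its black lid at about (371,236) and the blue look-alike at (361,271). The red tin is at (316,200), the salt cellar at (441,245) and the lemon at (189,236). I'll enlarge the canister and block.

Run:
```python
import cv2,numpy as np
t=cv2.imread('pics/top.png')[185:295,235:395];s=cv2.imread('pics/scene.png')[205:315,260:420]
a=cv2.resize(t,(800,550),interpolation=cv2.INTER_CUBIC);cv2.imwrite('pics/tc.png',a)
b=cv2.resize(s,(800,550),interpolation=cv2.INTER_CUBIC);cv2.imwrite('pics/sc.png',b)
```

```text
(no output)
```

View pics/tc.png

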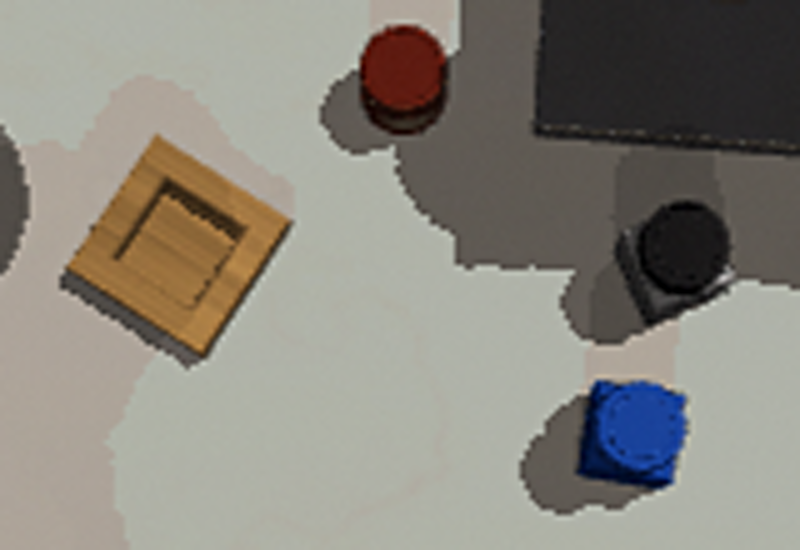

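The enlarged crop shows the block's top corners at crop pixels (157,135), (291,222), (205,357) and (66,268). The lid's top disc is centred at (684,247), and the front corner of the canister is near (652,322).

```bash
cat > h.py <<'E'
from rig import observe,get_image,camera_info,env
import cv2,numpy as np
def ray(c,u,v,z):
    M=np.array(c['world_to_cam']);R,t=M[:3,:3],M[:3,3]
    o=-R.T@t;d=R.T@np.array([(u-c['cx'])/c['fx'],(v-c['cy'])/c['fy'],1])
    return o+d*(z-o[2])/d[2]
def proj(c,p):
    M=np.array(c['world_to_cam']);q=M[:3,:3]@np.array(p)+M[:3,3]
    return np.array([c['fx']*q[0]/q[2]+c['cx'],c['fy']*q[1]/q[2]+c['cy']])
E
python3 - <<'E'
from h import *
c=camera_info('top')
P=lambda u,v,z:ray(c,(u+.5)/5-.5+235,(v+.5)/5-.5+185,z)
b=[P(u,v,.03) for u,v in((157,135),(291,222),(205,357),(66,268))]
print(np.round(b,4),np.mean(b,0))
for i in range(4):
  d=b[(i+1)%4]-b[i];print(np.linalg.norm(d),np.degrees(np.arctan2(d[1],d[0])))
l=P(684,247,.108);print('lid',l)
for k in ((652,322),(730,275),(620,232)):
  for z in(.07,0.): print(k,z,P(*k,z), np.linalg.norm((P(*k,z)-l)[:2]),np.degrees(np.arctan2(*(P(*k,z)-l)[1::-1])))
for n,z,k in(('tin',.072,(404,70)),('blue',.1,(643,425))):print(n,P(*k,z))
for n,k,z in(('salt',(441,245),.06),('lemon',(189,236),.03)):print(n,ray(c,*k,z))
print('shelf edge',ray(c,320,147,.3),ray(c,320,147,.5))
print('dark board',ray(c,343,212,.02),ray(c,412,215,.02))
E
```

```text
[[0.6394 0.1672 0.03  ]
 [0.5824 0.0791 0.03  ]
 [0.4942 0.1328 0.03  ]
 [0.5513 0.2236 0.03  ]] [0.56684566 0.15067588 0.03      ]
0.10496242903054658 -122.89719748650316
0.10327209451880694 148.6770703152651
0.10729589057459026 57.83300817234515
0.10460176469997047 -32.616520160140624
lid [ 0.55420697 -0.16538052  0.108     ]
(652, 322) 0.07 [ 0.51312887 -0.14938897  0.07      ] 0.04408106520989801 158.72922577860362
(652, 322) 0.0 [ 0.52284152 -0.15695082  0.        ] 0.03247847560626572 164.95680696007196
(730, 275) 0.07 [ 0.54316245 -0.19862489  0.07      ] 0.03503098627116402 -108.37763436742905
(730, 275) 0.0 [ 0.55438084 -0.20865519  0.        ] 0.04327502250080671 -89.76980457590216
(620, 232) 0.07 [ 0.57007896 -0.12994396  0.07      ] 0.03882871707615932 65.87245372366073
(620, 232) 0.0 [ 0.5826468  -0.13653094  0.        ] 0.04051076257942627 45.40978207494309
tin [0.67339611 0.00654633 0.072     ]
blue [ 0.44594012 -0.13994783  0.1       ]
salt [ 0.52879236 -0.3900613   0.06      ]
lemon [0.55726192 0.41333867 0.03      ]
shelf edge [ 0.75954672 -0.00576537  0.3       ] [ 0.68406458 -0.00452955  0.5       ]
dark board [ 0.6420148  -0.08407884  0.02      ] [ 0.63347534 -0.31014925  0.02      ]
```

View pics/sc.png

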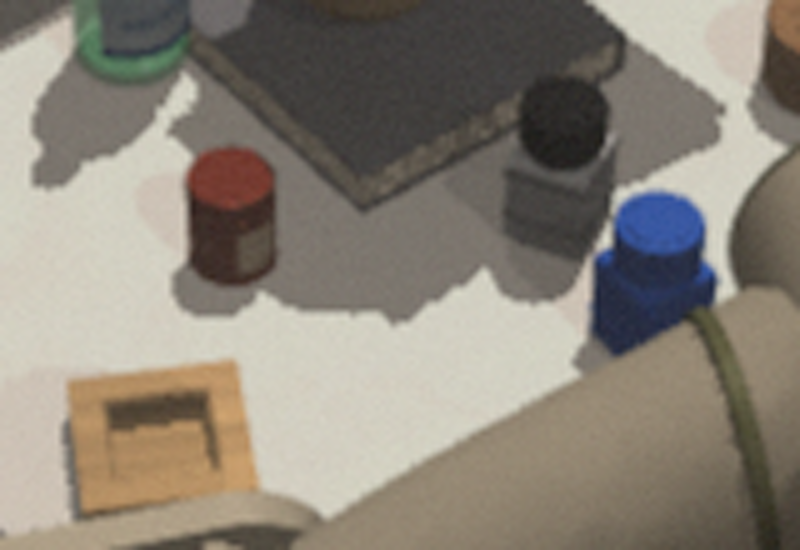

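The scene crop confirms the steel canister's black lid at crop (563,122), with the blue look-alike in front of it and the block at (160,435). The canister is near (0.554,-0.165) at a yaw of about 24°, and the block is near (0.567,0.151) at about 57.5°. I'll set out for a point over the block.

Call:
drive_tool --offset '[[0, 0, 0], [0, 0, 0], [0, 0, 0], [-1, -1, 0], [-1, -1, 0], [-1, -1, 0], [-1, -1, 0], [-1, -1, 0], [-1, -1, 0], [-1, -1, 0]]' --turn '[[0, 0, -1], [0, 0, -1], [0, 0, -1], [0, 0, 0], [0, 0, 0], [0, 0, 0], [0, 0, 0], [0, 0, 0], [0, 0, 0], [0, 0, 0]]' --hand '[1, 1, 1, 1, 1, 1, 1, 1, 1, 1]'

```text
time_s: 1.35
position: [0.4509, 0.2417, 0.2312]
tool_rot: [[-1.0, -0.0, -0.0], [-0.0, 1.0, -0.0], [0.0, -0.0, -1.0]]
ft_force: [0.2, 0.4, -0.5]
grip_width: 0.0856
gripper_force: 0.0
```

Call:
drive_tool --offset '[[-1, -1, 0], [-0.75, -1, 0], [0, -0.3, 0], [0, 0, 0], [0, 0, 0], [0, 0, 0], [0, 0, 0], [0, 0, 0], [0, 0, 0], [0, 0, 0]]' --turn '[[0, 0, 0], [0, 0, 0], [0, 0, 0], [0, 0, 0], [0, 0, 0], [0, 0, 0], [0, 0, 0], [0, 0, 0], [0, 0, 0], [0, 0, 0]]' --hand '[1, 1, 1, 1, 1, 1, 1, 1, 1, 1]'

```text
time_s: 2.6
position: [0.5199, 0.1512, 0.2313]
tool_rot: [[-1.0, -0.0, -0.0], [-0.0, 1.0, -0.0], [0.0, -0.0, -1.0]]
ft_force: [0.4, -0.5, 0.0]
grip_width: 0.0854
gripper_force: 0.0
```

Run:
```python
from h import *
s=observe();print(s['time_s'],s['position'],np.round(s['tool_rot'],3).tolist(),s['q'])
c=camera_info('wrist');cv2.imwrite('pics/w1.png',get_image('wrist'));print(c)
print(proj(c,[.5668,.1507,.03]),proj(c,[.554,-.165,.108]))
```

```text
2.6 [0.51988759 0.15123881 0.23131287] [[-1.0, -0.0, -0.0], [-0.0, 1.0, -0.0], [0.0, -0.0, -1.0]] [ 3.68646913e+00  2.09472239e+01  7.56958287e+01 -2.59581686e-04
  8.33593594e+01 -8.63327801e+01]
{'fx': 350.56102966264524, 'fy': 350.56102966264524, 'cx': 320.8924913021624, 'cy': 242.39884415362562, 'world_to_cam': array([[ 5.48897583e-04,  9.99999659e-01,  6.16582620e-04,
        -1.51563110e-01],
       [ 9.47913022e-01, -7.16706533e-04,  3.18528475e-01,
        -5.34107127e-01],
       [ 3.18528808e-01,  4.09627185e-04, -9.47913092e-01,
         2.14390800e-01],
       [ 0.00000000e+00,  0.00000000e+00,  0.00000000e+00,
         1.00000000e+00]])}
[320.38222654 254.46603373] [-63.43314483 273.46168436]
```

View pics/w1.png

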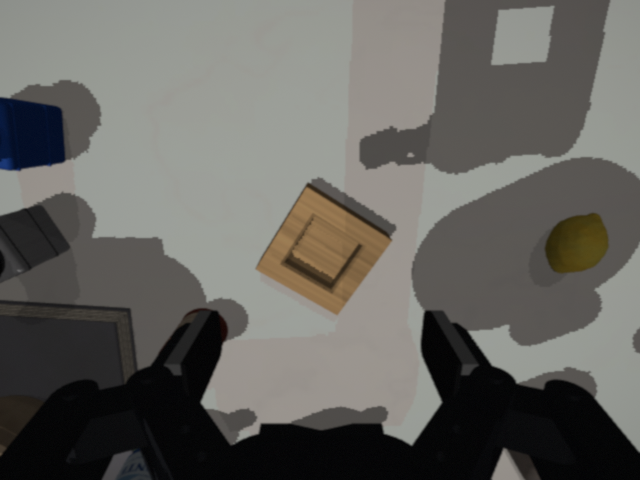

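The wrist view shows the block's top corners at about (310,186), (391,238), (337,314) and (257,268). The tin is just visible at (215,320), and the canister is at the left edge.

Run:
```python
from h import *
c=camera_info('wrist')
b=[ray(c,u,v,.03) for u,v in((310,186),(391,238),(337,314),(257,268))]
print(np.round(b,4),np.mean(b,0))
for i in range(4):
  d=b[(i+1)%4]-b[i];print(np.linalg.norm(d),np.degrees(np.arctan2(d[1],d[0])))
im=cv2.imread('pics/w1.png')[170:330,240:410]
cv2.imwrite('pics/w1c.png',cv2.resize(im,None,fx=4.5,fy=3.75*1.2/1,interpolation=cv2.INTER_CUBIC)[:600])
print(im.shape)
```

```text
[[0.4951 0.1406 0.03  ]
 [0.5488 0.2234 0.03  ]
 [0.6373 0.169  0.03  ]
 [0.5821 0.0835 0.03  ]] [0.56582781 0.15413235 0.03      ]
0.09865975087703628 57.074412334987734
0.10390068568105335 -31.533521130762676
0.10183978579511689 -122.87468160658219
0.1039625719824519 146.71295448472128
(160, 170, 3)
```

Call:
drive_tool --offset '[[0, -1, 0], [0, -1, 0], [0, -1, 0], [0, -1, 0], [0, -1, 0], [0, -1, 0], [0, -1, 0], [0, -0.9, 0], [0, 0, 0], [0, 0, 0]]' --turn '[[0, 0, 0], [0, 0, 0], [0, 0, 0], [0, 0, 0], [0, 0, 0], [0, 0, 0], [0, 0, 0], [0, 0, 0], [0, 0, 0], [0, 0, 0]]' --hand '[1, 1, 1, 1, 1, 1, 1, 1, 1, 1]'

```text
time_s: 3.9
position: [0.5199, -0.1642, 0.2313]
tool_rot: [[-1.0, -0.0, -0.0], [-0.0, 1.0, 0.0], [0.0, 0.0, -1.0]]
ft_force: [-0.0, -0.6, 0.3]
grip_width: 0.0853
gripper_force: 0.0
```

Run:
```python
from h import *
s=observe();print(s['time_s'],s['position'],np.round(s['tool_rot'],3).tolist())
c=camera_info('wrist');im=get_image('wrist');cv2.imwrite('pics/w2.png',im)
p=proj(c,[.554,-.165,.108]);print(p)
x,y=int(p[0])-100,int(p[1])-75;print(x,y)
cv2.imwrite('pics/w2c.png',cv2.resize(im[y:y+150,x:x+200],(800,600),interpolation=cv2.INTER_CUBIC))
```

```text
3.9 [ 0.51993795 -0.1642269   0.23130177] [[-1.0, -0.0, -0.0], [-0.0, 1.0, 0.0], [0.0, 0.0, -1.0]]
[319.96592403 273.16963224]
219 198
```

View pics/w2c.png

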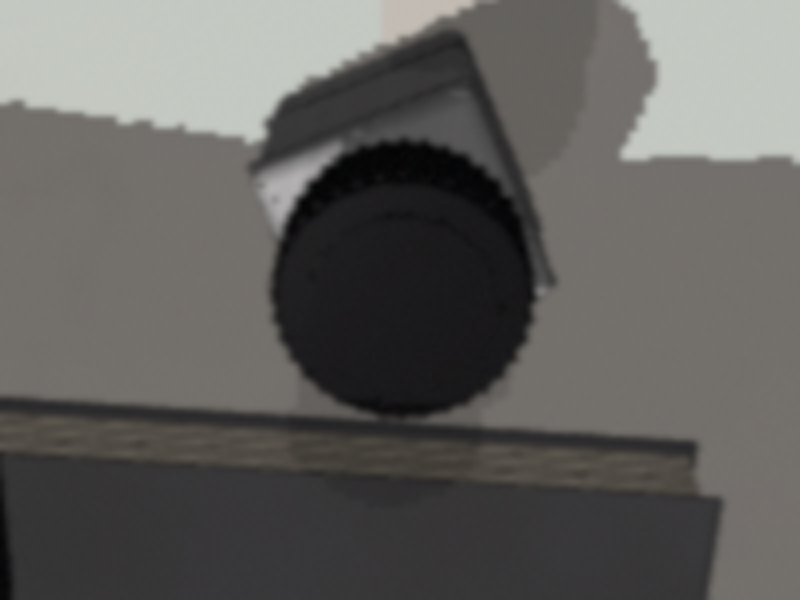

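The close-up shows the lid's top disc centred at crop (403,298). The square body's top corners are at about (252,168), (470,80) and (552,285).

Run:
```python
from h import *
c=camera_info('wrist')
P=lambda u,v,z:ray(c,u/4+219-.4,v/4+198-.4,z)
l=P(403,298,.108);print(l)
b=[P(252,168,.07),P(470,80,.07),P(552,285,.07)]
for i in range(2):
  d=b[i+1]-b[i];print(np.linalg.norm(d),np.degrees(np.arctan2(d[1],d[0])))
print((b[0]+b[2])/2)
```

```text
[ 0.55315824 -0.16515808  0.108     ]
0.05349595882796894 112.70301926851943
0.053347581061783216 21.911354409345446
[ 0.55188964 -0.16501733  0.07      ]
```

Call:
drive_tool --offset '[[-0.82, -0.02, 0], [0, 0, 0.6], [0, 0, 0.6], [0, 0, 0.6], [0, 0, 0.6], [0, 0, 0.5], [0, 0, 0.5], [0, 0, 0.5], [0, 0, 0], [0, 0, 0]]' --turn '[[0, 0, 0], [0, 0, 0], [0, 0, 0], [0, 0, 0], [0, 0, 0], [0, 0, 0], [0, 0, 0], [0, 0, 0], [0, 0, 0], [0, 0, 0]]' --hand '[1, 1, 1, 1, 1, 1, 1, 1, 1, 1]'

```text
time_s: 5.2
position: [0.5533, -0.1652, 0.0762]
tool_rot: [[-1.0, -0.001, 0.001], [-0.001, 1.0, -0.001], [-0.001, -0.001, -1.0]]
ft_force: [0.1, 1.1, 0.6]
grip_width: 0.0855
gripper_force: 0.0
```

Call:
drive_tool --offset '[[0, 0, 0], [0, 0, 0], [0, 0, 0], [0, 0, 0], [0, 0, 0], [0, 0, 0], [0, 0, 0], [0, 0, 0], [0, 0, 0], [0, 0, 0]]' --turn '[[0, 0, 0], [0, 0, 0], [0, 0, 0], [0, 0, 0], [0, 0, 0], [0, 0, 0], [0, 0, 0], [0, 0, 0], [0, 0, 0], [0, 0, 0]]' --hand '[0.85, 0.78, 0.74, 0.7, 0.66, 0.62, 0.58, 0.5, 0.5, 0.5]' --newtons 60

```text
time_s: 6.45
position: [0.5529, -0.1655, 0.0755]
tool_rot: [[-1.0, -0.0, 0.0], [-0.0, 1.0, 0.0], [-0.0, 0.0, -1.0]]
ft_force: [-1.6, 1.7, 5.9]
grip_width: 0.0536
gripper_force: 62.2
```

Call:
drive_tool --offset '[[0, 0, -0.1], [0, 0, -0.4], [0, 0, -0.7], [0, 0, -0.8], [0, 0, -0.7], [0, 0.4, 0], [0, 0.8, 0], [0, 0.8, 0], [0, 0.8, 0], [0, 0.8, 0]]' --turn '[[0, 0, 0], [0, 0, 0], [0, 0, 0], [0, 0, 0], [0, 0, 0], [0, 0, 0], [0, 0, 0], [0, 0, 0], [0, 0, 0], [0, 0, 0]]' --hand '[0.5, 0.5, 0.5, 0.5, 0.5, 0.5, 0.5, 0.5, 0.5, 0.5]'

```text
time_s: 7.7
position: [0.5517, -0.0194, 0.1819]
tool_rot: [[-1.0, -0.001, -0.003], [-0.001, 1.0, 0.001], [0.003, 0.001, -1.0]]
ft_force: [-0.4, 0.2, -4.1]
grip_width: 0.0539
gripper_force: 64.4
```

Call:
drive_tool --offset '[[0, 0.8, 0], [0, 0.5, 0], [0, 0.2, 0], [0, 0, 0], [0, 0, 0], [0, 0, 0], [0, 0, 0], [0, 0, 0], [0, 0, 0], [0, 0, 0]]' --turn '[[0, 0, 0], [0, 0, 0], [0, 0, 0], [0, 0, -0.5], [0, 0, -1], [0, 0, -1], [0, 0, -1], [0, 0, -1], [0, 0, -0.8], [0, 0, -0.4]]' --hand '[0.5, 0.5, 0.5, 0.5, 0.5, 0.5, 0.5, 0.5, 0.5, 0.5]'

```text
time_s: 8.95
position: [0.5527, 0.0378, 0.1829]
tool_rot: [[-0.826, -0.563, -0.001], [-0.563, 0.826, -0.0], [0.001, 0.0, -1.0]]
ft_force: [0.2, 0.3, -5.2]
grip_width: 0.0537
gripper_force: 64.5
```

Run:
```python
from h import *
s=observe();print(s['time_s'],s['position'],np.round(s['tool_rot'],4).tolist(),s['q'][5],s['ft_force'],s['grip_width'])
c=camera_info('wrist');im=get_image('wrist');cv2.imwrite('pics/w3.png',im);np.save('c3.npy',np.array(c['world_to_cam']))
cv2.imwrite('pics/t3.png',get_image('top'))
```

```text
8.95 [0.55268105 0.03780837 0.18294478] [[-0.8264, -0.5632, -0.0006], [-0.5632, 0.8264, -0.0003], [0.0007, 0.0001, -1.0]] -132.5919552287067 [ 0.22215548  0.28511284 -5.23087398] 0.05369523522248337
```

View pics/w3.png

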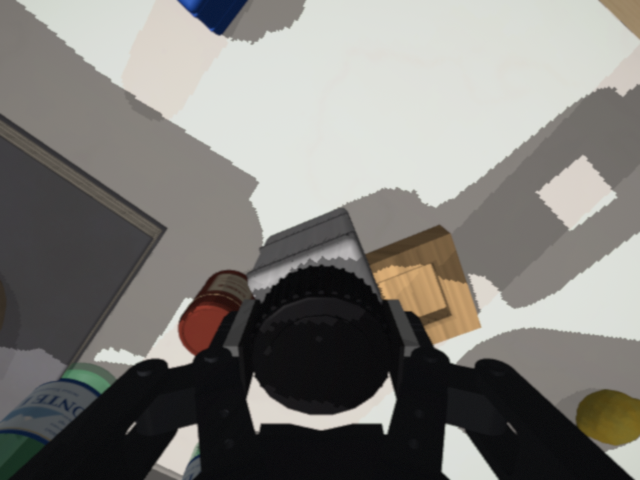

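The held canister hangs straight at about (310,270), and the block is to its right with its corner at (447,227). I'll enlarge that area.

Run:
```python
from h import *
im=cv2.imread('pics/w3.png')[200:350,240:490]
cv2.imwrite('pics/w3c.png',cv2.resize(im,None,fx=3.2,fy=3.2,interpolation=cv2.INTER_CUBIC))
```

```text
(no output)
```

View pics/w3c.png

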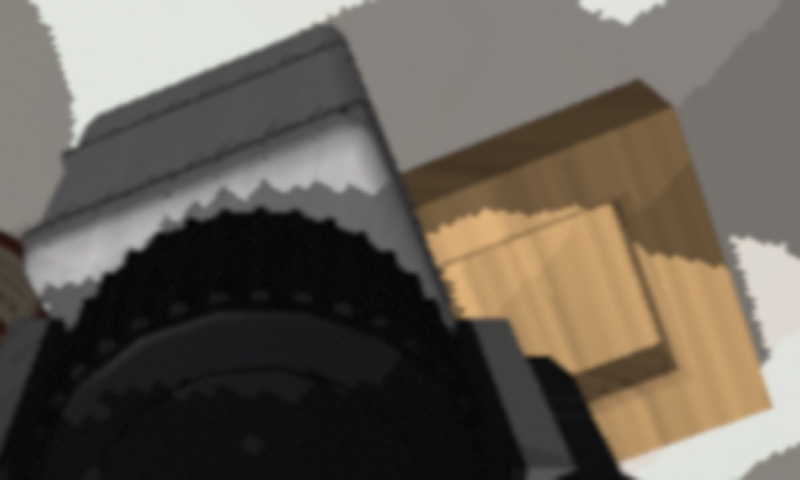

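In this crop the block's top corners are A (675,108) and B (772,407), with one edge passing through (415,205). The canister's top front edge runs from (28,235) to (365,100), and its right edge goes to (447,310).

Run:
```python
from h import *
c=camera_info('wrist')
P=lambda u,v,z:ray(c,(u+.5)/3.2-.5+240,(v+.5)/3.2-.5+200,z)
an=lambda d:np.degrees(np.arctan2(d[1],d[0]))
A,B,E,F=P(675,108,.03),P(772,407,.03),P(415,205,.03),P(625,460,.03)
print('AB',np.linalg.norm(B-A),an(B-A),'AE',an(E-A),'BF',an(F-B),A,B)
for t in (an(B-A),57.5):
  n=np.array([np.cos(np.radians(t)),np.sin(np.radians(t))]); 
  pl=np.array([n[1],-n[0]])
  print('ctr',((A+B)/2)[:2]+.052*pl,((A+B)/2)[:2]-.052*pl)
zt=.1774
j=[P(28,235,zt),P(365,100,zt),P(447,310,zt)]
print('jar',an(j[1]-j[0]),an(j[2]-j[1]),np.linalg.norm(j[1]-j[0]),np.round(j,4))
# well corners on top face
w=[P(617,200,.03),P(678,370,.03)];print('well',an(w[1]-w[0]),np.linalg.norm(w[1]-w[0]),w)
```

```text
AB 0.10281068068686708 57.31083816285472 AE -33.64401876280333 BF -32.14270585540649 [0.49604222 0.13741827 0.03      ] [0.55156832 0.22394507 0.03      ]
ctr [0.56756914 0.15259745] [0.4800414  0.20876589]
ctr [0.56766162 0.15274209] [0.47994891 0.20862125]
jar 147.05877002380194 56.13474425294308 0.05172791397221493 [[5.570e-01 4.000e-04 1.774e-01]
 [5.136e-01 2.860e-02 1.774e-01]
 [5.329e-01 5.730e-02 1.774e-01]]
well 57.650064286843424 0.05952829395685297 [array([0.5259954 , 0.14176221, 0.03      ]), array([0.55784833, 0.19205146, 0.03      ])]
```

Call:
drive_tool --offset '[[-0.4, 0.4, 0], [-0.5, 0.6, 0], [-0.5, 0.6, 0], [-0.4, 0.46, 0], [-0.1, 0.1, 0], [0, 0, 0.5], [0, 0, 0.6], [0, 0, 0.5], [0, 0, 0.2], [0, 0, 0]]' --turn '[[0, 0, 0], [0, 0, 0], [0, 0, 0], [0, 0, 0], [0, 0, -0.13], [0, 0, 0], [0, 0, 0], [0, 0, 0], [0, 0, 0], [0, 0, 0]]' --hand '[0.5, 0.5, 0.5, 0.5, 0.5, 0.5, 0.5, 0.5, 0.5, 0.5]'

```text
time_s: 10.3
position: [0.5671, 0.1522, 0.1113]
tool_rot: [[-0.82, -0.573, -0.0], [-0.573, 0.82, -0.0], [0.0, 0.0, -1.0]]
ft_force: [-0.5, 0.7, -4.1]
grip_width: 0.0534
gripper_force: 64.6
```

Run:
```python
from h import *
s=observe();print(s['time_s'],s['position'],np.round(s['tool_rot'],4).tolist(),s['wrist_torque'],s['ft_force'],s['grip_width'])
c=camera_info('wrist');im=get_image('wrist')
cv2.imwrite('pics/w4c.png',cv2.resize(im[150:350,200:440],(720,600),interpolation=cv2.INTER_CUBIC))
```

```text
10.3 [0.5670713  0.15220729 0.111254  ] [[-0.8195, -0.5731, -0.0005], [-0.5731, 0.8195, -0.0002], [0.0005, 0.0001, -1.0]] [-0.00992848  0.01127773  0.02499253] [-0.52130233  0.7215576  -4.06977942] 0.05341418497661834
```

View pics/w4c.png

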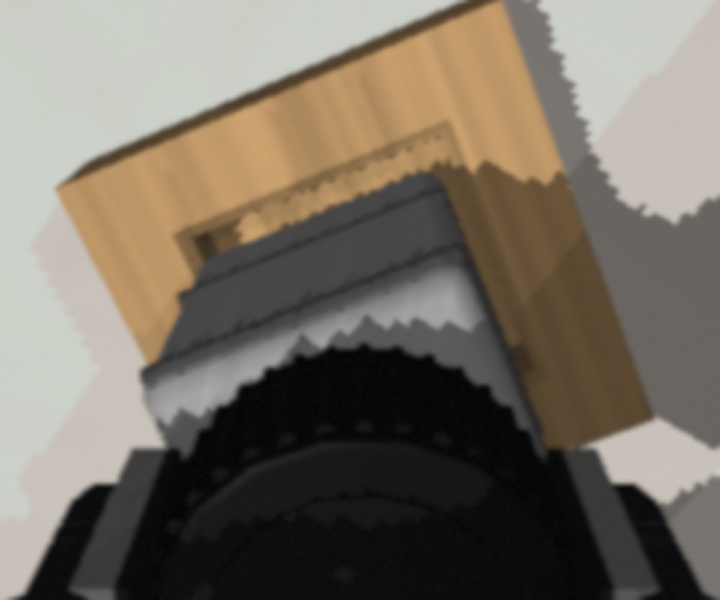

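The close view shows the block's top corners at crop (60,187), (502,0) and (652,415). The well's mouth corners are at (178,235) and (450,125), and the canister's lower edge runs from (205,262) to (435,175), parallel to the well.

Run:
```python
from h import *
c=camera_info('wrist')
P=lambda u,v,z:ray(c,(u+.5)/3-.5+200,(v+.5)/3-.5+150,z)
an=lambda d:np.degrees(np.arctan2(d[1],d[0]))
A,B,C=P(60,187,.03),P(502,0,.03),P(652,415,.03)
print(np.linalg.norm(B-A),an(B-A),np.linalg.norm(B-C),an(C-B),'ctr',(A+C)/2)
m=[P(178,235,.03),P(450,125,.03)];d=m[1]-m[0];print('mouth',np.linalg.norm(d),an(d))
n=np.array([np.sin(np.radians(an(d))),-np.cos(np.radians(an(d)))]);
n=n if n[0]>0 else -n
print('well ctr',(m[0]+m[1])[:2]/2+np.linalg.norm(d)/2*n)
zb=.1113-.0755
j=[P(205,262,zb),P(435,175,zb)];d=j[1]-j[0];print('jar bottom',np.linalg.norm(d),an(d),(j[0]+j[1])[:2]/2+.028*n)
zt=zb+.07
j=[P(143,372,zt),P(465,247,zt)];d=j[1]-j[0];print('jar top',np.linalg.norm(d),an(d),(j[0]+j[1])[:2]/2+.028*n)
```

```text
0.10275108304577163 147.56099549639453 0.10233627193614854 57.46515832979542 ctr [0.56702035 0.15274318 0.03      ]
mouth 0.06448592587248608 147.27000028687925
well ctr [0.56772261 0.15346541]
jar bottom 0.05330082860115755 146.2062894388624 [0.57025707 0.15522907]
jar top 0.05268089648814526 147.24593165653678 [0.56598124 0.15253562]
```

Call:
drive_tool --offset '[[0, 0, 0.08], [0, 0, 0.08], [0, 0, 0.08], [0, 0, 0.08], [0, 0, 0.06], [0, 0, 0.06], [0, 0, 0.06], [0, 0, 0.05], [0, 0, 0], [0, 0, 0]]' --turn '[[0, 0, 0], [0, 0, 0], [0, 0, 0], [0, 0, 0], [0, 0, 0], [0, 0, 0], [0, 0, 0], [0, 0, 0], [0, 0, 0], [0, 0, 0]]' --hand '[0.5, 0.5, 0.5, 0.5, 0.5, 0.5, 0.5, 0.5, 0.5, 0.5]'

```text
time_s: 11.6
position: [0.567, 0.1527, 0.0894]
tool_rot: [[-0.819, -0.574, 0.0], [-0.574, 0.819, 0.0], [-0.0, -0.0, -1.0]]
ft_force: [-0.8, 0.3, -4.8]
grip_width: 0.0531
gripper_force: 64.6
```

Call:
drive_tool --offset '[[0, 0, 0.03], [0, 0, 0.03], [0, 0, 0.03], [0, 0, 0.02], [0, 0, 0.01], [0, 0, 0], [0, 0, 0], [0, 0, 0], [0, 0, 0], [0, 0, 0]]' --turn '[[0, 0, 0], [0, 0, 0], [0, 0, 0], [0, 0, 0], [0, 0, 0], [0, 0, 0], [0, 0, 0], [0, 0, 0], [0, 0, 0], [0, 0, 0]]' --hand '[0.5, 0.5, 0.5, 0.5, 0.5, 0.5, 0.5, 0.5, 0.5, 0.5]'

```text
time_s: 12.85
position: [0.5672, 0.1527, 0.0854]
tool_rot: [[-0.819, -0.574, 0.001], [-0.574, 0.819, -0.0], [-0.001, -0.001, -1.0]]
ft_force: [-2.9, -1.2, 5.6]
grip_width: 0.0534
gripper_force: 65.2
```

Run:
```python
from h import *
s=observe();print(s['time_s'],s['position'],s['wrist_torque'],s['ft_force'],s['grip_width'],s['q'])
```

```text
12.85 [0.56718606 0.15265326 0.08543975] [-0.05115633  0.49572763  0.01916066] [-2.9358829  -1.21867012  5.5754348 ] 0.053406559796637984 [ 3.52686760e+00  3.33932767e+01  8.03631374e+01 -6.61818647e-03
  6.61746135e+01 -1.21474014e+02]
```

Call:
drive_tool --offset '[[0, 0, 0], [0, 0, 0.0025], [0, 0, 0.0025], [0, 0, 0.0025], [0, 0, 0.0025], [0, 0, 0.0025], [0, 0, 0.0025], [0, 0, 0.0025], [0, 0, 0.0025], [0, 0, 0]]' --turn '[[0, 0, 0.5], [0, 0, 1], [0, 0, 1], [0, 0, 1], [0, 0, 1], [0, 0, 1], [0, 0, 1], [0, 0, 1], [0, 0, 1], [0, 0, 0.5]]' --hand '[0.5, 0.5, 0.5, 0.5, 0.5, 0.5, 0.5, 0.5, 0.5, 0.5]'

```text
time_s: 14.1
position: [0.5675, 0.1536, 0.0848]
tool_rot: [[-0.945, 0.327, 0.002], [0.327, 0.945, 0.002], [-0.002, 0.002, -1.0]]
ft_force: [-1.3, 4.6, 5.3]
grip_width: 0.0536
gripper_force: 65.5
```

```bash
cat > o.py <<'E'
from h import *
s=observe();R=s['tool_rot'];print(round(s['time_s'],2),np.round(s['position'],4),'th',round(np.degrees(np.arctan2(R[1][1],R[0][1])),2),'tq',np.round(s['wrist_torque'],3),'f',np.round(s['ft_force'],1),round(s['grip_width'],4),round(s['gripper_force'],1),'j6',round(s['joint_efforts'][5],3))
E
python3 o.py
```

```text
14.1 [0.5675 0.1536 0.0848] th 70.88 tq [0.775 0.237 0.059] f [-1.3  4.6  5.3] 0.0536 65.5 j6 -0.265
```

Call:
drive_tool --offset '[[0, 0, 0.0025], [0, 0, 0.0025], [0, 0, 0.0025], [0, 0, 0.0025], [0, 0, 0.002], [0, 0, 0], [0, 0, 0], [0, 0, 0], [0, 0, 0], [0, 0, 0]]' --turn '[[0, 0, 0.5], [0, 0, 1], [0, 0, 1], [0, 0, 1], [0, 0, 0.6], [0, 0, 0.3], [0, 0, 0], [0, 0, 0], [0, 0, 0], [0, 0, 0]]' --hand '[0.5, 0.5, 0.5, 0.5, 0.5, 0.5, 0.5, 0.5, 0.5, 0.5]'

```text
time_s: 15.35
position: [0.5678, 0.1538, 0.0845]
tool_rot: [[-0.702, 0.712, 0.003], [0.712, 0.702, 0.002], [-0.001, 0.004, -1.0]]
ft_force: [-1.8, 4.9, 6.0]
grip_width: 0.0535
gripper_force: 65.6
```

```bash
python3 o.py
```

```text
15.35 [0.5678 0.1538 0.0845] th 44.61 tq [ 0.965  0.125 -0.008] f [-1.8  4.9  6. ] 0.0535 65.6 j6 0.003
```

Call:
drive_tool --offset '[[0, 0, 0], [0, 0, 0], [0, 0, 0], [0, 0, 0], [0, 0, 0.0025], [0, 0, 0], [0, 0, 0], [0, 0, 0], [0, 0, 0], [0, 0, 0]]' --turn '[[0, 0, 0.11], [0, 0, 0.11], [0, 0, 0.11], [0, 0, 0.11], [0, 0, 0.11], [0, 0, 0.11], [0, 0, 0.11], [0, 0, 0.11], [0, 0, 0.11], [0, 0, 0.11]]' --hand '[0.5, 0.5, 0.5, 0.5, 0.5, 0.5, 0.5, 0.5, 0.5, 0.5]'

```text
time_s: 16.6
position: [0.5679, 0.1538, 0.0844]
tool_rot: [[-0.616, 0.788, 0.003], [0.788, 0.616, 0.002], [-0.0, 0.004, -1.0]]
ft_force: [-1.2, 5.3, 6.0]
grip_width: 0.0537
gripper_force: 65.6
```

```bash
python3 o.py
```

```text
16.6 [0.5679 0.1538 0.0844] th 37.99 tq [0.997 0.145 0.098] f [-1.2  5.3  6. ] 0.0537 65.6 j6 -0.062
```

Call:
drive_tool --offset '[[0, 0, 0], [0, 0, 0], [0, 0, 0], [0, 0, 0], [0, 0, 0.0025], [0, 0, 0], [0, 0, 0], [0, 0, 0], [0, 0, 0], [0, 0, 0]]' --turn '[[0, 0, 0.11], [0, 0, 0.11], [0, 0, 0.11], [0, 0, 0.11], [0, 0, 0.11], [0, 0, 0.11], [0, 0, 0.11], [0, 0, 0.11], [0, 0, 0.11], [0, 0, 0.11]]' --hand '[0.5, 0.5, 0.5, 0.5, 0.5, 0.5, 0.5, 0.5, 0.5, 0.5]'

```text
time_s: 17.85
position: [0.568, 0.1538, 0.0844]
tool_rot: [[-0.521, 0.854, 0.004], [0.854, 0.521, 0.002], [-0.0, 0.004, -1.0]]
ft_force: [0.4, 5.1, 5.3]
grip_width: 0.0535
gripper_force: 65.6
```

```bash
python3 o.py
```

```text
17.85 [0.568  0.1538 0.0844] th 31.39 tq [0.952 0.058 0.108] f [0.4 5.1 5.3] 0.0535 65.6 j6 -0.062
```

Call:
drive_tool --offset '[[0, 0, 0], [0, 0, 0], [0, 0, 0], [0, 0, 0], [0, 0, 0.0025], [0, 0, 0], [0, 0, 0], [0, 0, 0], [0, 0, 0], [0, 0, 0]]' --turn '[[0, 0, 0.11], [0, 0, 0.11], [0, 0, 0.11], [0, 0, 0.11], [0, 0, 0.11], [0, 0, 0.11], [0, 0, 0.11], [0, 0, 0.11], [0, 0, 0.11], [0, 0, 0.11]]' --hand '[0.5, 0.5, 0.5, 0.5, 0.5, 0.5, 0.5, 0.5, 0.5, 0.5]'

```text
time_s: 19.1
position: [0.568, 0.1539, 0.0843]
tool_rot: [[-0.419, 0.908, 0.004], [0.908, 0.419, 0.002], [0.0, 0.005, -1.0]]
ft_force: [0.5, 5.5, 5.7]
grip_width: 0.0536
gripper_force: 65.6
```

```bash
python3 o.py
```

```text
19.1 [0.568  0.1539 0.0843] th 24.79 tq [0.987 0.005 0.029] f [0.5 5.5 5.7] 0.0536 65.6 j6 -0.063
```

Call:
drive_tool --offset '[[0, 0, 0], [0, 0, 0], [0, 0, 0], [0, 0, 0], [0, 0, 0.0025], [0, 0, 0], [0, 0, 0], [0, 0, 0], [0, 0, 0], [0, 0, 0]]' --turn '[[0, 0, 0.11], [0, 0, 0.11], [0, 0, 0.11], [0, 0, 0.11], [0, 0, 0.11], [0, 0, 0.11], [0, 0, 0.11], [0, 0, 0.11], [0, 0, 0.11], [0, 0, 0.11]]' --hand '[0.5, 0.5, 0.5, 0.5, 0.5, 0.5, 0.5, 0.5, 0.5, 0.5]'

```text
time_s: 20.35
position: [0.5681, 0.1539, 0.0842]
tool_rot: [[-0.312, 0.95, 0.004], [0.95, 0.312, 0.002], [0.001, 0.005, -1.0]]
ft_force: [-0.4, 4.9, 6.2]
grip_width: 0.0533
gripper_force: 65.6
```

```bash
python3 o.py
```

```text
20.35 [0.5681 0.1539 0.0842] th 18.19 tq [ 1.082 -0.049  0.077] f [-0.4  4.9  6.2] 0.0533 65.6 j6 -0.064
```

Call:
drive_tool --offset '[[0, 0, 0], [0, 0, 0], [0, 0, 0], [0, 0, 0], [0, 0, 0.0025], [0, 0, 0], [0, 0, 0], [0, 0, 0], [0, 0, 0], [0, 0, 0]]' --turn '[[0, 0, 0.11], [0, 0, 0.11], [0, 0, 0.11], [0, 0, 0.11], [0, 0, 0.11], [0, 0, 0.11], [0, 0, 0.11], [0, 0, 0.11], [0, 0, 0.11], [0, 0, 0.11]]' --hand '[0.5, 0.5, 0.5, 0.5, 0.5, 0.5, 0.5, 0.5, 0.5, 0.5]'

```text
time_s: 21.6
position: [0.5682, 0.1538, 0.0841]
tool_rot: [[-0.202, 0.979, 0.004], [0.979, 0.202, 0.002], [0.001, 0.005, -1.0]]
ft_force: [0.6, 4.4, 5.8]
grip_width: 0.0536
gripper_force: 65.6
```

```bash
python3 o.py
```

```text
21.6 [0.5682 0.1538 0.0841] th 11.65 tq [ 0.995 -0.14   0.518] f [0.6 4.4 5.8] 0.0536 65.6 j6 0.427
```

The lid has met the seal, with the torque at about 0.52 N m. I'll wind about 1.8° further.

Call:
drive_tool --offset '[[0, 0, 0], [0, 0, 0], [0, 0, 0], [0, 0, 0], [0, 0, 0], [0, 0, 0], [0, 0, 0], [0, 0, 0], [0, 0, 0], [0, 0, 0]]' --turn '[[0, 0, 0], [0, 0, 0], [0, 0, 0], [0, 0, 0], [0, 0, 0.05], [0, 0, 0.05], [0, 0, 0.05], [0, 0, 0.05], [0, 0, 0.05], [0, 0, 0.05]]' --hand '[0.5, 0.5, 0.5, 0.5, 0.5, 0.5, 0.5, 0.5, 0.5, 0.5]'

```text
time_s: 22.85
position: [0.5681, 0.1538, 0.0841]
tool_rot: [[-0.171, 0.985, 0.004], [0.985, 0.171, 0.002], [0.001, 0.004, -1.0]]
ft_force: [-0.9, 4.7, 6.2]
grip_width: 0.0536
gripper_force: 65.6
```

```bash
python3 o.py
```

```text
22.85 [0.5681 0.1538 0.0841] th 9.87 tq [0.963 0.005 0.562] f [-0.9  4.7  6.2] 0.0536 65.6 j6 0.497
```

Run:
```python
from h import *
L=[]
for i in range(8):
  get_image('top');s=observe();L.append((s['wrist_torque'][2],s['joint_efforts'][5]))
print(np.round(L,3),np.mean(L,0))
```

```text
[[0.589 0.541]
 [0.515 0.581]
 [0.551 0.552]
 [0.487 0.543]
 [0.59  0.541]
 [0.569 0.541]
 [0.593 0.541]
 [0.513 0.541]] [0.55089581 0.54767449]
```

Call:
drive_tool --offset '[[0, 0, 0], [0, 0, 0], [0, 0, 0], [0, 0, 0], [0, 0, 0], [0, 0, 0], [0, 0, 0], [0, 0, 0], [0, 0, 0], [0, 0, 0]]' --turn '[[0, 0, 0.05], [0, 0, 0.05], [0, 0, 0.05], [0, 0, 0.05], [0, 0, 0.05], [0, 0, 0], [0, 0, 0], [0, 0, 0], [0, 0, 0], [0, 0, 0]]' --hand '[0.5, 0.5, 0.5, 0.5, 0.5, 0.5, 0.5, 0.5, 0.5, 0.5]'

```text
time_s: 24.5
position: [0.568, 0.1538, 0.0841]
tool_rot: [[-0.146, 0.989, 0.004], [0.989, 0.146, 0.002], [0.001, 0.004, -1.0]]
ft_force: [-0.3, 4.9, 6.3]
grip_width: 0.0534
gripper_force: 65.6
```

```bash
python3 - <<'E'
from h import *
L=[]
for i in range(6):
  get_image('top');s=observe();L.append((s['wrist_torque'][2],s['joint_efforts'][5]))
print(np.round(L,3).tolist(),np.mean(L,0))
E
python3 o.py
```

```text
[[0.641, 0.667], [0.658, 0.667], [0.701, 0.667], [0.685, 0.667], [0.664, 0.667], [0.659, 0.667]] [0.66787832 0.66699524]
24.8 [0.568  0.1538 0.0841] th 8.39 tq [0.936 0.019 0.659] f [-0.4  5.3  6.1] 0.0535 65.6 j6 0.667
```

The torque holds at 0.667 N m, which is snug. I'll release and retreat straight up.

Call:
drive_tool --offset '[[0, 0, 0], [0, 0, 0], [0, 0, 0], [0, 0, 0], [0, 0, 0], [0, 0, 0], [0, 0, 0], [0, 0, 0], [0, 0, -0.3], [0, 0, -0.5]]' --turn '[[0, 0, 0], [0, 0, 0], [0, 0, 0], [0, 0, 0], [0, 0, 0], [0, 0, 0], [0, 0, 0], [0, 0, 0], [0, 0, 0], [0, 0, 0]]' --hand '[0.66, 0.7, 0.75, 0.8, 0.9, 1, 1, 1, 1, 1]'

```text
time_s: 26.05
position: [0.5668, 0.1526, 0.1154]
tool_rot: [[-0.144, 0.99, -0.001], [0.99, 0.144, -0.0], [0.0, -0.001, -1.0]]
ft_force: [0.3, -0.5, -0.3]
grip_width: 0.0855
gripper_force: 0.0
```

Call:
drive_tool --offset '[[0, 0, -0.8], [0, 0, -0.8], [0, 0, -0.8], [0, 0, -0.8], [0.5, 0, 0], [0.5, 0, 0], [0, 0, 0], [0, 0, 0], [0, 0, 0], [0, 0, 0]]' --turn '[[0, 0, 0], [0, 0, 0], [0, 0, 0], [0, 0, 0], [0, 0, 0], [0, 0, 0], [0, 0, 0], [0, 0, 0], [0, 0, 0], [0, 0, 0]]' --hand '[1, 1, 1, 1, 1, 1, 1, 1, 1, 1]'

```text
time_s: 27.3
position: [0.5613, 0.1919, 0.2426]
tool_rot: [[-0.144, 0.99, -0.0], [0.99, 0.144, -0.0], [-0.0, -0.0, -1.0]]
ft_force: [0.3, 0.0, -1.0]
grip_width: 0.0854
gripper_force: 0.0
```

```bash
python3 - <<'E'
from h import *
a=get_image('wrist');b=get_image('scene')[180:420,160:480]
cv2.imwrite('pics/end.png',np.vstack([cv2.resize(a,(400,300)),cv2.resize(b,(400,300))]))
E
python3 o.py
```

```text
27.4 [0.5613 0.192  0.2427] th 8.28 tq [ 0.01   0.05  -0.032] f [-0.2 -0.  -0.3] 0.0851 0.0 j6 -0.001
```

View pics/end.png

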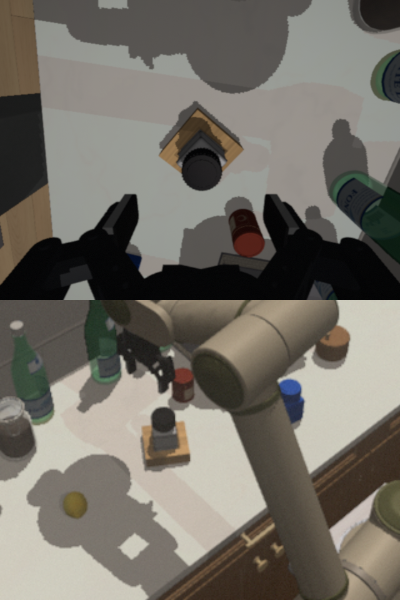

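The final picture shows the canister upright in the block's well. The gripper is clear, and the tin, salt cellar and lemon are where they were.

```bash
python3 -c "
from rig import env
print(env.close_job())"
```

```text
the job is handed in; nothing more can be done
None
```

The canister stands upright on the floor of the block's well with its lid snug at about 0.67 N m; the tin, salt cellar and lemon were left alone, and the job was handed in at about 27 s.

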